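Shut the air and open the filter housing

ROBOT

A 6-joint arm with a two-finger parallel gripper is mounted at the origin on the work surface. World frame = base frame: x ahead of the robot, y to its left, z up, the work surface at z = 0. Lengths are in m, angles in rad, forces in N, time in s.
With the tool pointing down it reaches from about 0.3 to 0.775 m from the base axis. Payload 14.6 kg.
Tool frame: the origin (TCP) lies on the centre line of the jaws, within the pads' length; the fingertips stand 11 mm ahead of it and the grasp point (between the pads) lies 8 mm behind it (tip_reach is the z of the fingertips in the tool frame, in m); z points along the fingers, y is the line along which they close (so a half turn about z gives the same grasp; the last joint's range is limited). The gripper opens to 94 mm and grips with 3 to 60 N. Pads are 16 mm wide; open, the fingers measure 119 mm over their backs; the gripper's body (75 mm by 177 mm) begins 78 mm behind the grasp point.
Start: joints at [1.195, 0.3, 1.521, -0, 1.321, -0.067], TCP at [0.167, 0.524, 0.216] pointing down, gripper open.
Joint ranges: [-3.03, 3.03], [-0.79, 2.21], [0.23, 2.52], [-1.04, 4.18], [0, 3.07], [-2.55, 2.55]. Speed limits (rad/s): [2.22, 2.22, 2.57, 3.14, 3.14, 3.14].

INTERFACE

Orientations are given as a 3x3 rotation matrix whose columns are the frame's x, y, z axes.
In Python, from cell import state, snapshot, camera_model, close_job, tip_reach gives the robot as it stands. The module is installed in compiled form; this text tells all that it offers.
- The arm moves only by the tool jog_arm, never from a script. Its argument "steps" is one flat list of numbers, 7 for each row, row after row: the turn, a rotation vector about the tool's x, y, z in rad, then the shift along the tool's x, y, z in m, then the gripper's target within -1 to 1 (fully open at 1, half-way at 0, shut at -1). In form: [rx, ry, rz, x, y, z, claw, rx, ry, rz, x, y, z, claw, ...]. A call has 1 to 10 rows; each row shifts and turns the commanded pose from where the row before left it, along the tool's axes as they then stand; what a row does not reach is not made up. A row lasts 1/10 s, in which the tool goes at most 50 mm and 8.59 degrees, less where a joint would pass 70% of its speed; a pose out of reach is approached as far as the arm can. A call is refused whole if a number of a shift passes 0.05 or a number of a turn 0.15, either way. A call with a gripper value outside its range is refused whole. The fingers move at their own pace and stop on an object; "force" is the grip in N (left out, the last holds). Time passes only in rows, so rows that do not move let the fingers close. It gives the time, the measured TCP pose, the force, the opening and the grip force at its end, in the units of the state.
- state(): the state, without advancing time (a new reading comes with each control period).
- snapshot(name): name is "scene" or "top" or "wrist"; returns the picture (384x512x3 uint8, blue, green, red); there is no depth.
- camera_model(name): a dict with "fx", "fy", "cx", "cy" (pixels), "position" and "rotation" of the camera in the world. Camera axes: x right, y up, looking along -z (the intrinsics and any distortion apply to the point x, -y, -z); pixel columns grow to the right and rows downward; lengths in m; the calibration is good to about 2 mm. A picture is of the moment at which its call begins: read the wrist's pose just before it. camera_model takes no time and is no camera call; for the wrist camera it gives the pose at the moment of the call.
- close_job(): hands the job in; it is judged then, once.
The state is a dict: "time_s": time; "q": joint angles; "joint_vel": joint speeds; "tau": joint torques, N m; "tool_pos": TCP position; "eef_rot": TCP orientation; "wrist_force": force on the tool from outside, world axes, zero at the start; "wrist_torque": the same for the moment, N m; "gripper_width": finger opening in m; "grasp_force": force on a finger pad.
Only numpy, scipy, OpenCV 4.12 (cv2) and the standard library are available. Lean on these libraries where they do the work, as an engineer would, in place of code of your own. Each camera call takes 0.05 s, during which the arm holds its last target. There are 200 camera calls.

TASK

The filter of the studio's carving-air supply is due for inspection. First shut the main air valve by pushing its long lever fully round to its end stop, then loosen the two turn-clamps on the filter housing until their tabs are right off the cover, lift the cover off by its handle and set it down gently, handle up, in the middle of the rubber mat. Leave the short wing-handled valve and the chisels, brush and stone offcut around the housing as they are.

Things in the scene. Friction and masses are not known exactly. Their poses are not given: they have to be found in the camera images.
- housing: Air-filter housing fixed to the bench: open-topped aluminium box 120 mm (its x) by 150 mm (its y) and 60 mm high, shut by the cover, with a turn-clamp on an ear at the middle of each 150 mm end (local y = +91 and -91 mm). Origin: centre of its underside, at bench level. Its yaw differs from run to run.
- clamp_left (a joint): Turn-clamp at the housing's +y end (vertical hinge): 0 = its tab points at the cover and holds it down, positive = anticlockwise from above, end stop at 1.6. The tab is clear of the cover from 1.3 up. It starts at 0 to 0.2. It turns stiffly (about 0.06 N m) and stays where it is left.
- clamp_right (a joint): The same turn-clamp at the housing's -y end; also loosened anticlockwise, 0 to 1.6, clear of the cover from 1.3 up, starting at 0 to 0.2.
- clamp_left_wing (a point): On the hinge axis of clamp_left, at the centre of its upright steel wing: 36 mm long, 8 mm thick, 24 mm tall, top 95 mm above the bench. This frame turns with the clamp; the wing's length and its tab (10 mm wide) run along its y axis. Seen from the axis the tab reaches 36 mm towards the cover, its top 71 mm above the bench; the cover's edge is 16 mm from the axis.
- clamp_right_wing (a point): The same point on clamp_right, with the same sizes; the wing and tab run along its y axis.
- cover: Loose aluminium cover plate, 120 x 150 x 5 mm, about 0.4 kg, with a 103 x 133 x 6 mm step underneath that sits inside the housing's mouth (3.5 mm play all round), and a bar handle on top. Origin: centre of the underside of the step, so 54 mm above the bench when on the housing and 4 mm when lying on the mat. Its x and y axes go with the housing's at the start.
- cover_handle (a point): Centre of the cover's dark steel bar handle, 43 mm above the cover's origin: bar 84 mm long along the cover's y axis, 12 mm wide and 12 mm tall, with 26 mm free between the bar and the plate (a 10 mm wide post carries it at each end).
- main_lever (a joint): Main air valve's lever (vertical hinge): 0 = open, lying along the pipe; grows clockwise from above to the end stop at 1.571 = shut, square across the pipe. It starts at 0 to 0.25, needs about 0.3 N m (4 N at 75 mm) and stays where it is left.
- main_pivot (a point): Point on the main lever's hinge axis, fixed on the pipe, at the lever's mid height, 85 mm above the bench. Its x axis runs along the pipe towards the wing-handled valve; at joint value 0 the lever points along its -x axis, at 1.571 along its +y axis.
- main_lever_end (a point): Free end of the main lever, on its centre line, 106 mm from the hinge axis and 85 mm above the bench. Lever: flat steel bar with a black rubber sleeve 20 mm wide and 12 mm tall over the outer 62 mm (from 44 to 106 mm from the axis). The copper pipe below it is 22 mm thick with its top at 56 mm.
- wing_valve_tip (a point): One end of the short wing handle (50 x 8 x 16 mm, centred 85 mm along the pipe from main_pivot, 88 mm above the bench) of the second valve on the same pipe. To be left alone.
- mat: Black rubber mat fixed to the bench, 220 x 220 mm, 4 mm thick. Origin: centre of its underside, at bench level. Mat and pipe lie on either hand of the housing; which is left and which is right changes.
- flat_chisel: Bystander: flat chisel, a steel bar 202 mm long and 13 mm thick, lying; origin underneath its middle.
- point_chisel: Bystander: pointed chisel, a steel bar 180 mm long and 13 mm thick, lying; origin underneath its middle.
- stone_offcut: Bystander: white stone offcut, 75 x 55 x 62 mm; origin at its underside.
- dust_brush: Bystander: dust brush lying on the bench beyond the housing; origin at its underside.
There are look-alikes about, which are no part of the job. What is shaped like the cover but turquoise or yellow is not meant.

How it is judged:
By the outcome, as a careful person would: the job done as asked, in the order asked, and still so for the second after the job is handed in, with the robot touching nothing.
It also fails if it takes over 72 s, if anything falls off the work surface, if the arm or the gripper's body presses on something with over 40 N, if the wrist force passes 120 N, or if a joint passes its speed limit or range.

## Working session

There is one attempt and no reset: what is moved stays moved. The work goes in short steps, Python scripts to look and compute and a tool call to move; the robot and the scene stay as the last step left them, time stands still between calls to the robot, and variables do not carry over. Pictures are saved under pics/ and viewed, at most 10 in all, crops included, and the job is handed in when it is done.

Besides the shell and the picture viewer there is one more tool, called after "Emit:" by a JSON object that holds its "fn" and its "kwargs". jog_arm: Moves the arm, as the interface text tells. Its arguments: {"type":"object","properties":{"steps":{"type":"array"},"force":{"type":"number"}},"required":["steps"]}

```bash
mkdir -p pics
python3 - <<'E'
from cell import *
import cv2
s=state();print(s['time_s'],s['tool_pos'],s['eef_rot'],tip_reach, s['wrist_force'])
for n in("scene","top"):
    cv2.imwrite(f"pics/{n}0.png",cv2.resize(snapshot(n),(800,600)));c=camera_model(n);print(n,c)
E
```

```text
0.0 [0.16706092 0.52374664 0.21587914] [[-9.52703113e-01  3.03902308e-01 -4.07667777e-04]
 [ 3.03902577e-01  9.52702479e-01 -1.09991616e-03]
 [ 5.41190411e-05 -1.17178484e-03 -9.99999312e-01]] 0.011 [-0.05116245 -0.88240279 -0.15751175]
scene {'fx': 378.2647523266229, 'fy': 378.2647523266229, 'cx': 259.34662343425174, 'cy': 193.61672329168871, 'position': array([1.21400619, 0.35734884, 0.7310034 ]), 'rotation': array([[-0.4445715 , -0.58505754,  0.67828007],
       [ 0.89557413, -0.27559952,  0.34927336],
       [-0.01741135,  0.76272706,  0.6464861 ]])}
top {'fx': 395.44779135679823, 'fy': 395.44779135679823, 'cx': 252.64216629817096, 'cy': 194.2424680757619, 'position': array([0.29625259, 0.00760396, 1.11719564]), 'rotation': array([[ 0.07348457,  0.97676433, -0.20132426],
       [-0.99728058,  0.07310611, -0.0093247 ],
       [ 0.00561   ,  0.20146199,  0.97948027]])}
```

View pics/top0.png

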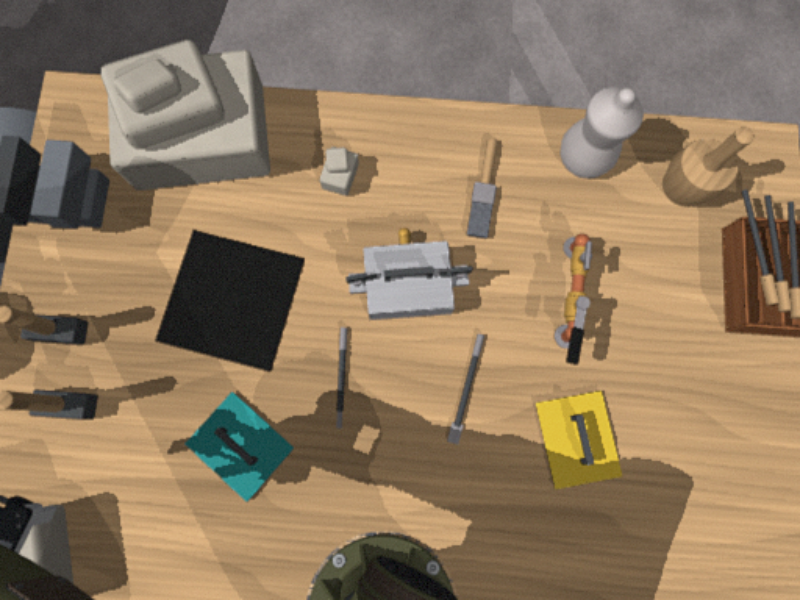

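View pics/scene0.png

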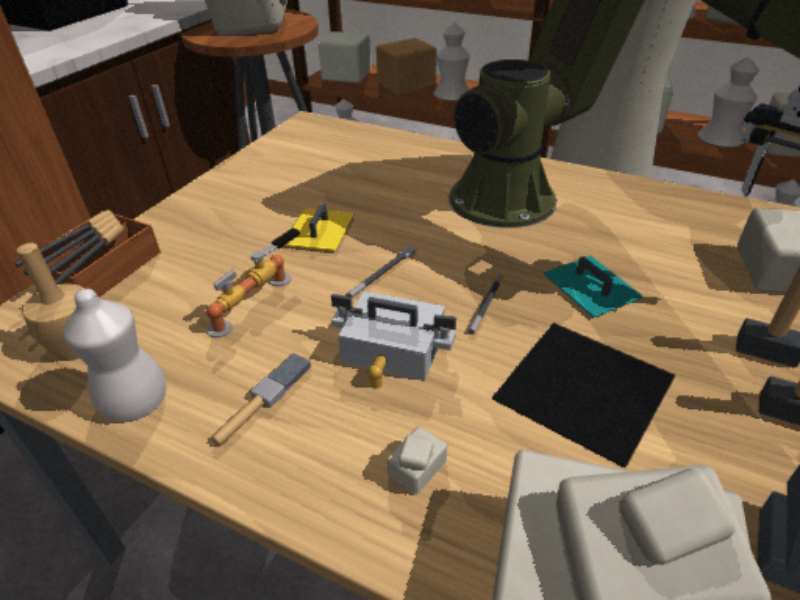

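Top view (800x600 scale): the mat is at (230,300) and the housing with its cover at (408,280), wings at (357,284) and (463,271). The pipe is at (578,290), with the lever's black sleeve at (575,345) pointing at the robot and the wing valve at about (584,250). The turquoise and yellow plates are the look-alikes. Next I'll measure from the top camera.

```bash
cat > h.py <<'E'
from cell import *
import cv2, numpy as np
def ray(c,px):
    d=np.array([(px[0]-c['cx'])/c['fx'],-(px[1]-c['cy'])/c['fy'],-1.]); return c['rotation']@d
def plane(c,px,z):
    d=ray(c,px); p=np.array(c['position']); return p+d*(z-p[2])/d[2]
def tri(c1,p1,c2,p2):
    A=[];b=[]
    for c,p in((c1,p1),(c2,p2)):
        d=ray(c,p);d/=np.linalg.norm(d);M=np.eye(3)-np.outer(d,d);A.append(M);b.append(M@c['position'])
    return np.linalg.lstsq(np.vstack(A),np.hstack(b),rcond=None)[0]
def proj(c,P):
    v=c['rotation'].T@(np.array(P)-c['position']); return np.array([c['cx']+c['fx']*v[0]/-v[2],c['cy']-c['fy']*v[1]/-v[2]])
def blobs(img,mask,amin=20):
    n,l,st,ce=cv2.connectedComponentsWithStats(mask.astype(np.uint8))
    return [(st[i],ce[i],l==i) for i in range(1,n) if st[i,4]>=amin]
E
python3 - <<'E'
from h import *
c=camera_model("top");im=snapshot("top");cv2.imwrite("pics/topraw.png",im)
g=im.max(2)
for (x0,y0,x1,y1),th,z,nm in [((95,140,200,245),60,.004,"mat"),((350,200,385,240),60,.091,"sleeve"),((215,160,310,190),85,.1,"handle/wings")]:
    m=np.zeros(g.shape,bool);m[y0:y1,x0:x1]=g[y0:y1,x0:x1]<th
    for st,ce,bm in blobs(im,m):
        r=cv2.minAreaRect(np.argwhere(bm)[:,::-1].astype(np.float32))
        print(nm,st,[np.round(plane(c,q,z),4)[:2].tolist() for q in cv2.boxPoints(r)],plane(c,r[0],z)[:2].round(4))
a=cv2.resize(im[145:245,210:310],(600,600),interpolation=cv2.INTER_CUBIC)[:, :]
b=cv2.resize(im[140:240,343:393],(200,400),interpolation=cv2.INTER_CUBIC)
o=np.zeros((600,800,3),np.uint8);o[:,:600]=a;o[:400,600:]=b;cv2.imwrite("pics/crop1.png",o)
E
```

```text
mat [ 100  148   95   89 5545] [[0.4257, 0.4458], [0.6458, 0.4173], [0.5981, 0.1945], [0.382, 0.231]] [0.5107 0.3219]
sleeve [363 210  11  23 155] [[0.431, -0.2738], [0.4892, -0.2842], [0.4868, -0.3029], [0.4286, -0.2923]] [ 0.4588 -0.2883]
handle/wings [247 171  31   9 147] [[0.5617, 0.0377], [0.5741, -0.0421], [0.5572, -0.0444], [0.5449, 0.0351]] [ 0.5594 -0.0034]
handle/wings [281 170  22   7  87] [[0.5766, -0.0531], [0.5808, -0.1089], [0.5644, -0.1097], [0.5602, -0.0541]] [ 0.5705 -0.0814]
handle/wings [222 175  20   6  66] [[0.545, 0.1025], [0.559, 0.0536], [0.5461, 0.05], [0.5321, 0.0988]] [0.5455 0.0762]
```

View pics/crop1.png

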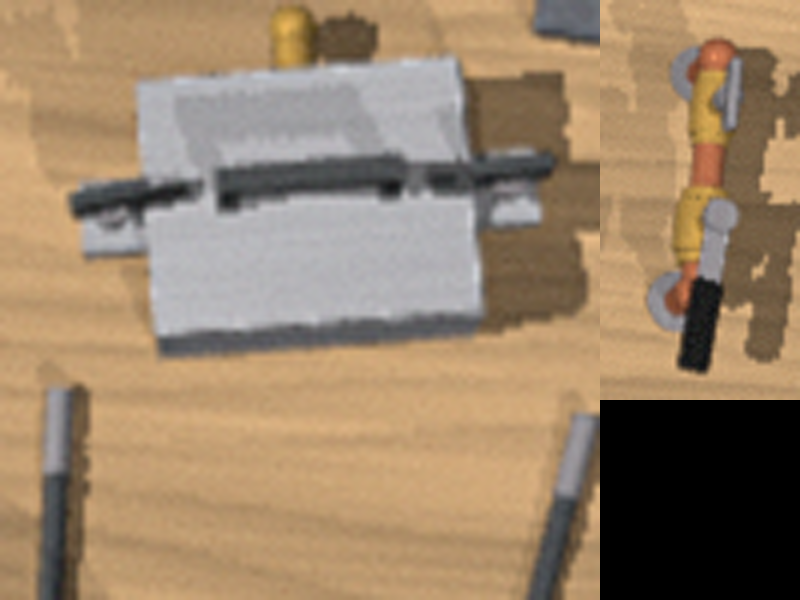

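Crop: handle bar from (218,175) to (405,170), left wing (130,195), right wing (490,170), lever pivot disc (720,215) and sleeve (700,325). Next I'll check the lever pivot in the scene camera and find the wrist camera's offset from the tool.

```bash
cat >> h.py <<'E'
def rel(p,yaw_x=None,s=None):
    "print shift in present tool axes to world point p, and turn about tool z to bring tool x to world angle yaw_x"
    s=s or state(); R=np.array(s['eef_rot']); d=R.T@(np.array(p)-s['tool_pos']); a=np.arctan2(R[1,0],R[0,0])
    t=None if yaw_x is None else -((yaw_x-a+np.pi)%(2*np.pi)-np.pi)
    print('tool shift',d.round(4),'yaw now',round(a,4),'turn z',t,'q6',s['q'][5],'t',s['time_s'],'F',np.round(s['wrist_force'],1))
E
python3 - <<'E'
from h import *
c=camera_model("top");s=state();w=camera_model("wrist");R=np.array(s['eef_rot'])
print("cam in tool",R.T@(w['position']-s['tool_pos']),(R.T@w['rotation']).round(3),w['fx'],w['cx'],w['cy'])
print("pivot",plane(c,(343+120/4,140+215/4),.09),"pipe ends",plane(c,(343+115/4,140+55/4),.05),plane(c,(343+92/4,140+275/4),.045),"wing",plane(c,(343+133/4,140+95/4),.09))
print("sleeve end",plane(c,(343+95/4,140+370/4),.088))
for p in [(.533,-.30,.091),(.459,-.288,.091),(.55948,-.0034,.103)]: print(proj(camera_model("scene"),p)*1.5625,proj(c,p))
print(s['q'])
rel([.42,-.25,.26],np.pi/2)
E
```

```text
cam in tool [ 0.06355515  0.00129705 -0.16779184] [[ 0.     0.974  0.226]
 [ 1.    -0.    -0.   ]
 [-0.     0.226 -0.974]] 341.95350601825686 258.32074693158273 188.55059643496645
pivot [ 0.53258772 -0.30145669  0.09      ] pipe ends [ 0.65691371 -0.30856241  0.05      ] [ 0.4992681  -0.29626836  0.045     ] wing [ 0.61610445 -0.30920979  0.09      ]
sleeve end [ 0.428372   -0.28702881  0.088     ]
[258.27680431 253.62591623] [372.56757798 193.48192383]
[286.55534095 235.05115312] [367.6314395  220.74860949]
[392.4149498  300.48978316] [261.95033321 174.5944211 ]
[ 1.19539764e+00  3.00290777e-01  1.52142541e+00 -1.25044490e-05
  1.32070707e+00 -6.66133828e-02]
tool shift [-0.4761 -0.6604 -0.0434] yaw now 2.8328 turn z 1.262014101782845 q6 -0.06661338279721395 t 0.15 F [-0.2  0.4  0.2]
```

Emit:
{"fn": "jog_arm", "kwargs": {"steps": [0, 0, 0, -0.02, -0.03, 0, -1, 0, 0, 0, -0.024, -0.033, 0, -1, 0, 0, 0, -0.024, -0.033, 0, -1, 0, 0, 0, -0.024, -0.033, 0, -1, 0, 0, 0, -0.024, -0.033, 0, -1, 0, 0, 0, -0.024, -0.033, 0, -1, 0, 0, 0, -0.024, -0.033, 0, -1, 0, 0, 0, -0.024, -0.033, 0, -1, 0, 0, 0, -0.024, -0.033, 0, -1, 0, 0, 0, -0.024, -0.033, 0, -1]}}

```text
time_s: 1.15
tool_pos: [0.2926, 0.1392, 0.2165]
eef_rot: [[-0.953, 0.304, 0.0], [0.304, 0.953, 0.0], [-0.0, 0.0, -1.0]]
wrist_force: [1.2, 0.4, -0.0]
gripper_width: 0.0171
grasp_force: 0.0
```

Emit:
{"fn": "jog_arm", "kwargs": {"steps": [0, 0, 0, -0.024, -0.033, 0, -1, 0, 0, 0, -0.024, -0.033, 0, -1, 0, 0, 0, -0.024, -0.033, 0, -1, 0, 0, 0, -0.024, -0.033, 0, -1, 0, 0, 0, -0.024, -0.033, 0, -1, 0, 0, 0, -0.024, -0.033, 0, -1, 0, 0, 0, -0.024, -0.033, 0, -1, 0, 0, 0, -0.024, -0.033, 0, -1, 0, 0, 0, -0.024, -0.033, 0, -1, 0, 0, 0, -0.02, -0.03, 0, -1]}}

```text
time_s: 2.15
tool_pos: [0.4183, -0.2445, 0.2162]
eef_rot: [[-0.953, 0.304, -0.0], [0.304, 0.953, 0.0], [0.0, 0.0, -1.0]]
wrist_force: [0.1, -0.8, 0.1]
gripper_width: 0.0003
grasp_force: 0.0
```

Emit:
{"fn": "jog_arm", "kwargs": {"steps": [0, 0, 0.14, 0, 0, 0, -1, 0, 0, 0.14, 0, 0, 0, -1, 0, 0, 0.14, 0, 0, 0, -1, 0, 0, 0.14, 0, 0, 0, -1, 0, 0, 0.14, 0, 0, 0, -1, 0, 0, 0.14, 0, 0, 0, -1, 0, 0, 0.14, 0, 0, 0, -1, 0, 0, 0.14, 0, 0, 0, -1, 0, 0, 0.14, 0, 0, 0, -1, 0, 0, 0.14, 0, 0, 0, -1]}}

```text
time_s: 3.15
tool_pos: [0.418, -0.2425, 0.2163]
eef_rot: [[0.143, 0.99, -0.0], [0.99, -0.143, 0.0], [0.0, -0.0, -1.0]]
wrist_force: [0.7, 1.2, 0.4]
gripper_width: 0.0002
grasp_force: 0.0
```

Run:
```python
from h import *
c=camera_model("wrist");im=snapshot("wrist");np.save("w1.npy",im)
for p in [(.5326,-.3015,.09),(.4284,-.287,.091)]: print(proj(c,p))
g=im.max(2)
print(state()['q'])
cv2.imwrite("pics/w1.png",cv2.resize(im,(768,576)))
rel([.4485,-.325,.079],np.radians(82))
```

```text
[390.60478842 231.38591344]
[274.89956074 232.30698864]
[-6.01467899e-01  1.51048996e-01  1.70382060e+00  4.09523535e-05
  1.28716858e+00 -4.48863569e-01]
tool shift [-0.077   0.0428  0.1372] yaw now 1.4182 turn z -0.012989502515400098 q6 -0.4488635691599229 t 3.2 F [-0.4 -1.   0. ]
```

View pics/w1.png

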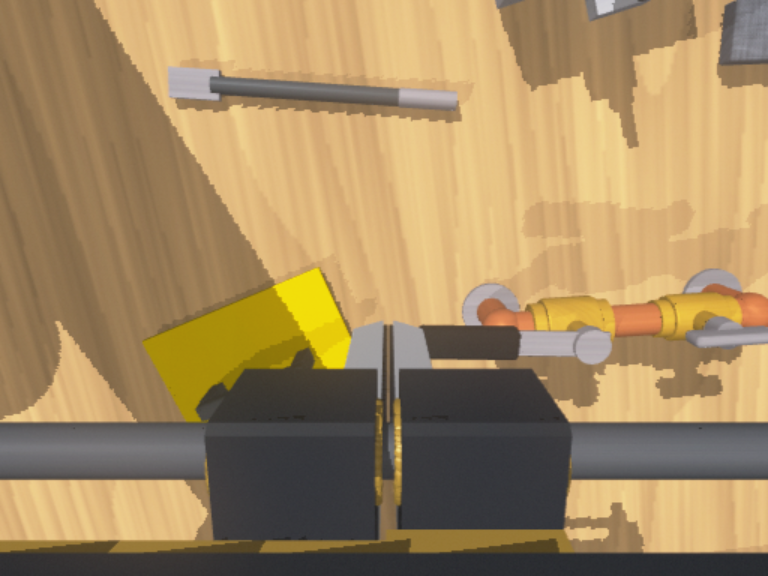

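The wrist picture shows the pivot disc at (593,346) and the sleeve from (425,342) to (518,342), with the closed fingers at (388,345). That puts the pivot at about (0.535,-0.302). Next I descend beside the lever.

Emit:
{"fn": "jog_arm", "kwargs": {"steps": [0, 0, 0, -0.039, 0.022, 0, -1, 0, 0, 0, -0.038, 0.021, 0, -1, 0, 0, 0, 0, 0, 0.04, -1, 0, 0, 0, 0, 0, 0.04, -1, 0, 0, 0, 0, 0, 0.04, -1, 0, 0, 0, 0, 0, 0.017, -1, 0, 0, 0, 0, 0, 0, -1]}}

```text
time_s: 3.9
tool_pos: [0.449, -0.3239, 0.0769]
eef_rot: [[0.135, 0.991, -0.004], [0.991, -0.135, 0.003], [0.003, -0.004, -1.0]]
wrist_force: [-0.8, 0.0, 0.3]
gripper_width: 0.0004
grasp_force: 0.0
```

Run:
```python
from h import *
# arc chord in tool frame at 0.08 per 0.1 rad turn, pushing point 18 mm behind the lever centre line
piv=np.array([.535,-.302])
s=state();print(s['tool_pos'],s['wrist_force'])
u=lambda t:np.array([np.cos(t),np.sin(t)])
P=lambda th:piv+.08*u(th)-.018*u(th-np.pi/2)
prev=None
for th in np.radians(172)-np.arange(0,1.6,.1):
    p=P(th);x=u(th-np.pi/2);y=u(th-np.pi)
    if prev is not None: d=p-prev[0];print(round(d@prev[1],4),round(d@prev[2],4),end=' | ')
    prev=(p,x,y)
p=P(np.radians(172));rel([*p,.079],np.radians(82))
```

```text
[ 0.44895175 -0.32385153  0.07685597] [-0.8494121   0.01264861  0.26014166]
0.0081 -0.0014 | 0.0081 -0.0014 | 0.0081 -0.0014 | 0.0081 -0.0014 | 0.0081 -0.0014 | 0.0081 -0.0014 | 0.0081 -0.0014 | 0.0081 -0.0014 | 0.0081 -0.0014 | 0.0081 -0.0014 | 0.0081 -0.0014 | 0.0081 -0.0014 | 0.0081 -0.0014 | 0.0081 -0.0014 | 0.0081 -0.0014 | tool shift [ 0.0156  0.0022 -0.0021] yaw now 1.4352 turn z 0.00403686502301337 q6 -0.5554938569582466 t 3.9 F [-0.8  0.   0.3]
```

Emit:
{"fn": "jog_arm", "kwargs": {"steps": [0, 0, 0, 0.008, 0, 0, -1, 0, 0, 0, 0.008, 0, 0, -1, 0, 0, 0.1, 0.008, -0.0014, 0, -1, 0, 0, 0.1, 0.008, -0.0014, 0, -1, 0, 0, 0.1, 0.008, -0.0014, 0, -1, 0, 0, 0.1, 0.008, -0.0014, 0, -1]}}

```text
time_s: 4.5
tool_pos: [0.4565, -0.2768, 0.0809]
eef_rot: [[0.515, 0.857, 0.002], [0.857, -0.515, -0.002], [-0.001, 0.003, -1.0]]
wrist_force: [0.4, -5.4, -2.2]
gripper_width: 0.0006
grasp_force: 2.3
```

Emit:
{"fn": "jog_arm", "kwargs": {"steps": [0, 0, 0.1, 0.008, -0.0014, 0, -1, 0, 0, 0.1, 0.008, -0.0014, 0, -1, 0, 0, 0.1, 0.008, -0.0014, 0, -1, 0, 0, 0.1, 0.008, -0.0014, 0, -1, 0, 0, 0.1, 0.008, -0.0014, 0, -1]}}

```text
time_s: 5.0
tool_pos: [0.4779, -0.2427, 0.0809]
eef_rot: [[0.863, 0.505, 0.001], [0.505, -0.863, -0.002], [0.0, 0.002, -1.0]]
wrist_force: [-1.7, -5.8, -1.4]
gripper_width: 0.0003
grasp_force: 2.3
```

Run:
```python
from h import *
piv=np.array([.535,-.302]);s=state();d=s['tool_pos'][:2]-piv
print(np.hypot(*d),"lever angle est",np.degrees(np.arctan2(d[1],d[0])-np.arcsin(.018/np.hypot(*d))),"end ~84.7")
rel([0,0,0],0)
im=snapshot("scene");cv2.imwrite("pics/s2.png",cv2.resize(im[100:250,110:310],(800,600)))
```

```text
0.08235855357644785 lever angle est 121.30352243740008 end ~84.7
tool shift [-0.2898 -0.451   0.0798] yaw now 0.5296 turn z 0.5295820704137011 q6 0.5039862153502719 t 5.0 F [-1.7 -5.8 -1.4]
```

View pics/s2.png

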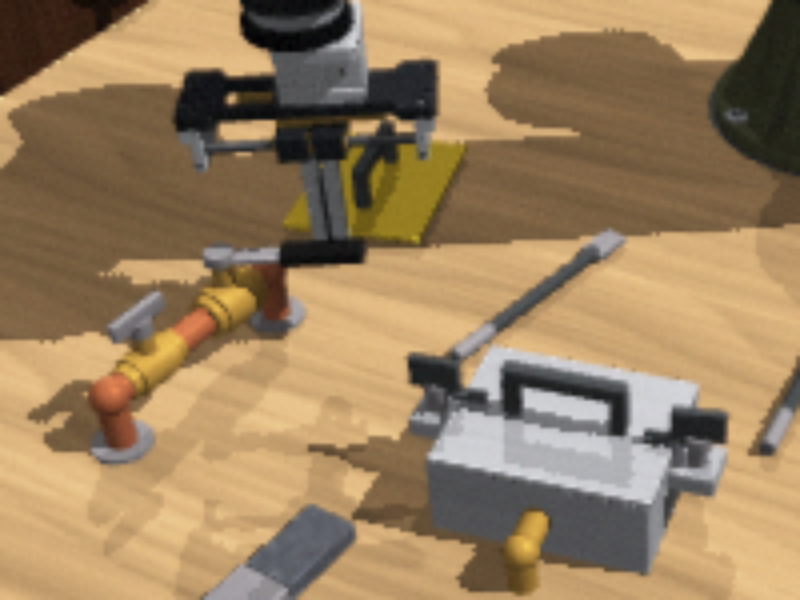

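The lever (285–365,250) turns with the fingers, and about 0.64 rad is left.

Emit:
{"fn": "jog_arm", "kwargs": {"steps": [0, 0, 0.1, 0.008, -0.0014, 0, -1, 0, 0, 0.1, 0.008, -0.0014, 0, -1, 0, 0, 0.1, 0.008, -0.0014, 0, -1, 0, 0, 0.1, 0.008, -0.0014, 0, -1, 0, 0, 0.1, 0.008, -0.0014, 0, -1, 0, 0, 0.06, 0.005, -0.001, 0, -1]}}

```text
time_s: 5.65
tool_pos: [0.5179, -0.2217, 0.0807]
eef_rot: [[1.0, -0.028, 0.001], [-0.028, -1.0, -0.001], [0.001, 0.001, -1.0]]
wrist_force: [-4.2, -0.3, 3.2]
gripper_width: 0.0007
grasp_force: 2.3
```

Emit:
{"fn": "jog_arm", "kwargs": {"steps": [0, 0, 0.04, 0.003, -0.0004, 0, -1, 0, 0, 0.02, 0.002, 0, 0, -1]}}

```text
time_s: 5.85
tool_pos: [0.5217, -0.2211, 0.0804]
eef_rot: [[0.996, -0.085, -0.002], [-0.085, -0.996, 0.001], [-0.003, -0.001, -1.0]]
wrist_force: [-21.0, 5.8, 15.3]
gripper_width: 0.0007
grasp_force: 11.0
```

Emit:
{"fn": "jog_arm", "kwargs": {"steps": [0, 0, 0, 0.002, 0, 0, -1, 0, 0, 0, 0, 0, 0, -1]}}

```text
time_s: 6.05
tool_pos: [0.5219, -0.2211, 0.0805]
eef_rot: [[0.996, -0.084, -0.007], [-0.084, -0.996, 0.002], [-0.007, -0.002, -1.0]]
wrist_force: [-27.3, 7.9, 18.7]
gripper_width: 0.0005
grasp_force: 14.2
```

The force is climbing with no further motion, so the lever is at its end stop. I'll back off, rise, and turn to look at the housing.

Emit:
{"fn": "jog_arm", "kwargs": {"steps": [0, 0, 0, -0.01, 0, 0, -1, 0, 0, 0, -0.02, 0, 0, -1, 0, 0, 0, 0, 0, -0.03, -1, 0, 0, 0, 0, 0, -0.04, -1, 0, 0, 0, 0, 0, -0.04, -1, 0, 0, 0, 0, 0, -0.04, -1, 0, 0, 0, 0.02, -0.02, -0.04, -1, 0, 0, 0, 0.03, -0.02, 0, -1]}}

```text
time_s: 6.85
tool_pos: [0.5493, -0.1841, 0.2771]
eef_rot: [[0.996, -0.086, 0.011], [-0.086, -0.996, -0.004], [0.011, 0.003, -1.0]]
wrist_force: [0.2, -0.3, 0.2]
gripper_width: 0.0007
grasp_force: 0.0
```

Emit:
{"fn": "jog_arm", "kwargs": {"steps": [0, 0, -0.14, 0, 0, 0, -0.4, 0, 0, -0.14, 0, 0, 0, -0.4, 0, 0, -0.14, 0, 0, 0, -0.4, 0, 0, -0.14, 0, 0, 0, -0.4, 0, 0, -0.14, 0, 0, 0, -0.4, 0, 0, -0.14, 0, 0, 0, -0.4, 0, 0, -0.14, 0, 0, 0, -0.4, 0, 0, -0.14, 0, 0, 0, -0.4, 0, 0, -0.14, 0, 0, 0, -0.4, 0, 0, -0.14, 0, 0, 0, -0.4]}}

```text
time_s: 7.85
tool_pos: [0.548, -0.1837, 0.2704]
eef_rot: [[0.247, 0.969, 0.002], [0.969, -0.247, -0.0], [-0.0, 0.002, -1.0]]
wrist_force: [-0.0, 0.1, -0.5]
gripper_width: 0.0284
grasp_force: 0.0
```

Emit:
{"fn": "jog_arm", "kwargs": {"steps": [0, 0, -0.14, 0, 0, 0, -0.4, 0, 0, -0.14, 0, 0, 0, -0.4, 0, 0, -0.12, 0, 0, 0, -0.4, 0, 0, 0, 0, 0, 0, -0.4]}}

```text
time_s: 8.25
tool_pos: [0.548, -0.1838, 0.2703]
eef_rot: [[-0.145, 0.989, 0.001], [0.989, 0.145, -0.0], [-0.001, 0.001, -1.0]]
wrist_force: [0.1, 0.1, -0.4]
gripper_width: 0.0282
grasp_force: 0.0
```

Run:
```python
from h import *
c=camera_model("wrist");im=snapshot("wrist");np.save("w2.npy",im)
print(c['position'],state()['gripper_width'])
rel([.573,-.093,.27],1.73)
for n,p in dict(rw=(.573,-.093,.095),lw=(.545,.087,.095),h=(.559,-.003,.103)).items(): print(n,proj(c,p)*1.5)
cv2.imwrite("pics/w2.png",cv2.resize(im,(768,576)))
t=snapshot("top");cv2.imwrite("pics/t2.png",t)
```

```text
[ 0.54031872 -0.11834497  0.43809104] 0.028244151804679984
tool shift [0.0864 0.0375 0.0002] yaw now 1.7119 turn z -0.018074391028116032 q6 -0.5281536200099453 t 8.3 F [0.2 0.9 0. ]
rw [443.24605523 130.81824334]
lw [ 448.58771519 -206.72704569]
h [447.2534366 -31.5740055]
```

View pics/w2.png

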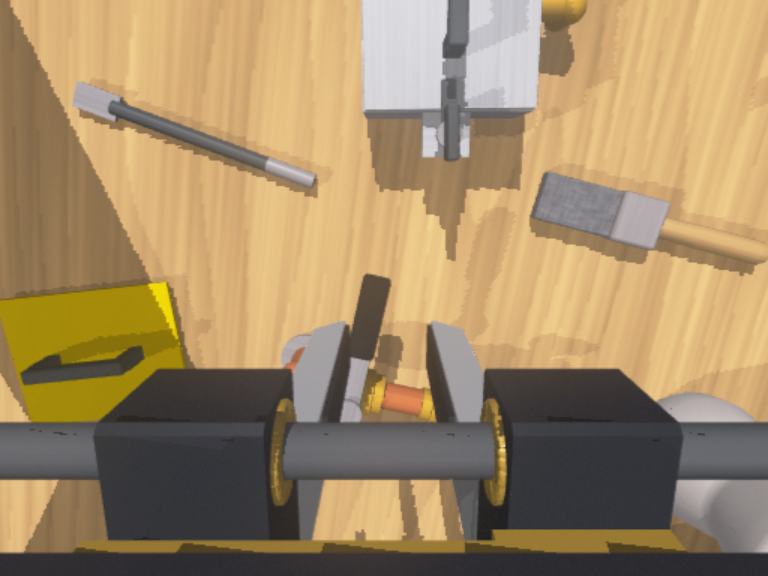

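Wrist view: the lever sleeve (375,278) is now square to the pipe. The cover edge is at row 112, the right wing runs from about (450,80) to (452,158), and the handle is at (456,25). Measuring the wing with a mask.

Run:
```python
from h import *
im=np.load("w2.npy");g=im.max(2)
for r in range(0,112,3):
    row=g[r,285:320];k=np.where(row<95)[0]
    print(r,(k.min()+285,k.max()+285,len(k), int(row[k].mean())) if len(k) else None, end=' ; ')
a=im[0:115,230:370]
cv2.imwrite("pics/c2.png",cv2.resize(a,(700,575),interpolation=cv2.INTER_CUBIC))
```

```text
0 (np.int64(299), np.int64(299), 1, 88) ; 3 (np.int64(299), np.int64(299), 1, 90) ; 6 (np.int64(299), np.int64(299), 1, 91) ; 9 (np.int64(299), np.int64(299), 1, 93) ; 12 (np.int64(299), np.int64(299), 1, 94) ; 15 None ; 18 None ; 21 None ; 24 (np.int64(297), np.int64(298), 2, 91) ; 27 (np.int64(296), np.int64(298), 3, 86) ; 30 (np.int64(296), np.int64(309), 14, 87) ; 33 (np.int64(296), np.int64(309), 14, 85) ; 36 (np.int64(296), np.int64(307), 12, 82) ; 39 None ; 42 None ; 45 None ; 48 None ; 51 None ; 54 (np.int64(299), np.int64(302), 4, 91) ; 57 (np.int64(298), np.int64(303), 6, 91) ; 60 (np.int64(298), np.int64(303), 6, 90) ; 63 (np.int64(298), np.int64(303), 6, 89) ; 66 None ; 69 None ; 72 (np.int64(296), np.int64(297), 2, 87) ; 75 (np.int64(296), np.int64(298), 3, 87) ; 78 (np.int64(296), np.int64(298), 3, 86) ; 81 (np.int64(297), np.int64(298), 2, 86) ; 84 (np.int64(297), np.int64(298), 2, 87) ; 87 (np.int64(297), np.int64(298), 2, 86) ; 90 (np.int64(297), np.int64(298), 2, 86) ; 93 (np.int64(297), np.int64(298), 2, 85) ; 96 (np.int64(297), np.int64(298), 2, 86) ; 99 (np.int64(296), np.int64(298), 3, 84) ; 102 (np.int64(296), np.int64(298), 3, 85) ; 105 (np.int64(296), np.int64(298), 3, 84) ; 108 None ; 111 None ;
```

View pics/c2.png

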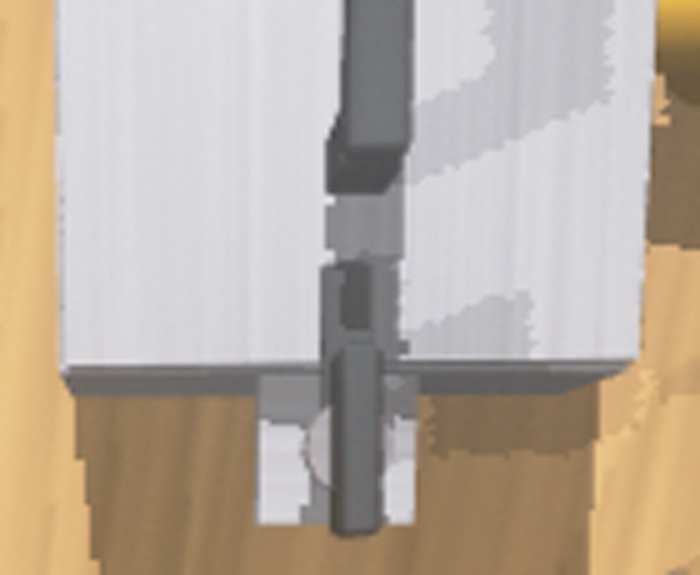

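Crop: wing top runs from (360,345) to (357,528), the near cover corners are at (62,368) and (637,360), and the handle's end is at (377,150).

Run:
```python
from h import *
c=camera_model("wrist")
f=lambda x,y,z:plane(c,(230+x/5,y/5),z)
a,b=f(360,345,.095),f(357,528,.095);print("wing",a,b,np.linalg.norm(a-b),(a+b)/2,"dir",np.arctan2(*(a-b)[1::-1]))
k,l=f(62,368,.065),f(637,360,.065);print("corners",k,l,np.linalg.norm(k-l),"housing y dir",np.arctan2((l-k)[1],(l-k)[0])+np.pi/2)
h=f(378,148,.103);print("handle end",h)
yd=np.arctan2((l-k)[1],(l-k)[0])+np.pi/2;yv=np.array([np.cos(yd),np.sin(yd)])
m=(k+l)[:2]/2;print("centre by corners",m+.075*yv,"by handle",h[:2]+.042*yv, "axis R",m-.016*yv,"axis L",m+.166*yv)
rel([*((a+b)/2)[:2],.27],1.73)
```

```text
wing [ 0.57688029 -0.07595323  0.095     ] [ 0.58199119 -0.10942752  0.095     ] 0.033862214563531216 [ 0.57943574 -0.09269038  0.095     ] dir 1.7223075600502094
corners [ 0.51952375 -0.08533374  0.065     ] [ 0.63743374 -0.06714308  0.065     ] 0.1193049223871475 housing y dir 1.7238653646163067
handle end [ 0.57357004 -0.04301959  0.103     ]
centre by corners [ 0.56704335 -0.00211533] by handle [ 0.56716622 -0.00151067] axis R [ 0.5809183  -0.09205134] axis L [0.55316839 0.08782068]
tool shift [0.0859 0.0438 0.    ] yaw now 1.7105 turn z -0.019499222049778275 q6 -0.5268050495698057 t 8.35 F [ 0.1 -0.2 -0.2]
```

Emit:
{"fn": "jog_arm", "kwargs": {"steps": [0, 0, -0.02, 0.043, 0.022, 0, -0.4, 0, 0, 0, 0.043, 0.022, 0, -0.4, 0, 0, 0, 0, 0, 0.04, -0.4, 0, 0, 0, 0, 0, 0.04, -0.4, 0, 0, 0, 0, 0, 0.04, -0.4, 0, 0, 0, 0, 0, 0.02, -0.4, 0, 0, 0, 0, 0, 0, -0.4]}}

```text
time_s: 9.05
tool_pos: [0.5772, -0.092, 0.1269]
eef_rot: [[-0.159, 0.987, -0.004], [0.987, 0.159, 0.001], [0.002, -0.004, -1.0]]
wrist_force: [0.5, 0.7, 0.3]
gripper_width: 0.0279
grasp_force: 0.0
```

Run:
```python
from h import *
c=camera_model("wrist");im=snapshot("wrist");g=im.max(2).astype(int)
rel([.580,-.0922,.087],1.722)
for p in [(.5785,-.1095,.095),(.5797,-.0922,.095)]: print(proj(c,p))
cv2.imwrite("pics/c3.png",cv2.resize(im[120:270,160:360],(800,600),interpolation=cv2.INTER_CUBIC))
```

```text
tool shift [-0.0003  0.0018  0.0422] yaw now 1.7311 turn z 0.009106379705035028 q6 -0.38110164219279374 t 9.1 F [ 0.3 -0.   0.7]
[252.84347928 246.02352699]
[259.17764689 220.21810615]
```

View pics/c3.png

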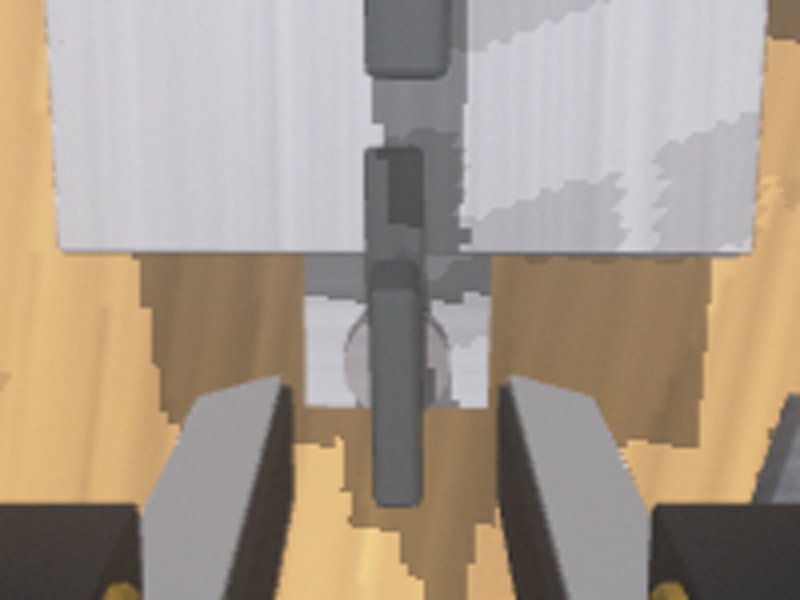

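The wing top runs from (398,275) to (397,500) and sits centred between the fingertips (285 and 508). Descend and grip.

Emit:
{"fn": "jog_arm", "kwargs": {"steps": [0, 0, 0.01, 0.001, 0.001, 0.02, -0.4, 0, 0, 0, 0, 0, 0.02, -0.4, 0, 0, 0, 0, 0, 0, -1, 0, 0, 0, 0, 0, 0, -1, 0, 0, 0, 0, 0, 0, -1, 0, 0, 0, 0, 0, 0, -1, 0, 0, 0, 0, 0, 0, -1], "force": 20}}

```text
time_s: 9.8
tool_pos: [0.5776, -0.0917, 0.0913]
eef_rot: [[-0.151, 0.989, -0.004], [0.989, 0.151, -0.0], [0.0, -0.004, -1.0]]
wrist_force: [-22.1, -2.1, 13.8]
gripper_width: 0.0075
grasp_force: 20.0
```

Emit:
{"fn": "jog_arm", "kwargs": {"steps": [0, 0, 0, 0, -0.001, -0.001, -1, 0, 0, 0, 0, -0.001, 0, -1, 0, 0, 0, 0, 0, 0, -1]}}

```text
time_s: 10.1
tool_pos: [0.5773, -0.0917, 0.0914]
eef_rot: [[-0.151, 0.989, 0.0], [0.989, 0.151, -0.0], [-0.0, 0.0, -1.0]]
wrist_force: [-4.9, -0.7, -0.6]
gripper_width: 0.0077
grasp_force: 20.0
```

Emit:
{"fn": "jog_arm", "kwargs": {"steps": [0, 0, -0.1, 0, -0.0005, 0, -1, 0, 0, -0.14, 0, 0, 0, -1, 0, 0, -0.14, 0, 0, 0, -1, 0, 0, -0.14, 0, 0, 0, -1, 0, 0, -0.14, 0, 0, 0, -1]}}

```text
time_s: 10.6
tool_pos: [0.5765, -0.0922, 0.0914]
eef_rot: [[-0.729, 0.684, -0.001], [0.684, 0.729, -0.001], [-0.0, -0.001, -1.0]]
wrist_force: [-9.3, -4.7, 3.2]
gripper_width: 0.0078
grasp_force: 20.0
```

Emit:
{"fn": "jog_arm", "kwargs": {"steps": [0, 0, -0.14, 0, 0, 0, -1, 0, 0, -0.14, 0, 0, 0, -1, 0, 0, -0.14, 0, 0, 0, -1, 0, 0, -0.14, 0, 0, 0, -1, 0, 0, -0.14, 0, 0, 0, -1, 0, 0, -0.14, 0, 0, 0, -1, 0, 0, 0, 0, 0, 0, -1]}}

```text
time_s: 11.3
tool_pos: [0.5762, -0.0933, 0.0914]
eef_rot: [[-0.996, -0.086, -0.002], [-0.086, 0.996, -0.002], [0.002, -0.002, -1.0]]
wrist_force: [-12.2, -11.5, 3.6]
gripper_width: 0.0076
grasp_force: 20.0
```

Emit:
{"fn": "jog_arm", "kwargs": {"steps": [0, 0, 0, 0, 0, 0, -0.45, 0, 0, 0, 0, 0, 0, -0.45, 0, 0, 0, 0, 0, 0, -0.45, 0, 0, 0, 0, 0, -0.03, -0.45, 0, 0, 0, 0, 0, -0.04, -0.4, 0, 0, 0, 0, 0, -0.03, -0.4]}}

```text
time_s: 11.9
tool_pos: [0.5773, -0.0915, 0.193]
eef_rot: [[-0.997, -0.081, 0.002], [-0.081, 0.997, -0.0], [-0.002, -0.0, -1.0]]
wrist_force: [0.1, 0.4, -0.0]
gripper_width: 0.0281
grasp_force: 0.0
```

Emit:
{"fn": "jog_arm", "kwargs": {"steps": [0, 0, 0.14, 0, 0, 0, -0.4, 0, 0, 0.14, 0, 0, 0, -0.4, 0, 0, 0.14, 0, 0, 0, -0.4, 0, 0, 0.14, 0, 0, 0, -0.4, 0, 0, 0.14, 0, 0, 0, -0.4, 0, 0, 0.14, 0, 0, 0, -0.4, 0, 0, 0.14, 0, 0, 0, -0.4, 0, 0, 0.14, 0, 0, 0, -0.4, 0, 0, 0.14, 0, 0, 0, -0.4, 0, 0, 0.14, 0, 0, 0, -0.4]}}

```text
time_s: 12.9
tool_pos: [0.5771, -0.0914, 0.1908]
eef_rot: [[-0.244, 0.97, 0.001], [0.97, 0.244, 0.0], [-0.0, 0.001, -1.0]]
wrist_force: [0.1, -0.7, 0.0]
gripper_width: 0.0283
grasp_force: 0.0
```

Emit:
{"fn": "jog_arm", "kwargs": {"steps": [0, 0, 0, 0.04, 0.005, 0, -0.4, 0, 0, 0, 0.04, 0.005, 0, -0.4, 0, 0, 0, 0.04, 0.005, 0, -0.4, 0, 0, 0, 0.02, 0, -0.02, -0.4, 0, 0, 0, 0, 0, 0, -0.4]}}

```text
time_s: 13.4
tool_pos: [0.557, 0.0501, 0.213]
eef_rot: [[-0.252, 0.968, 0.004], [0.968, 0.252, 0.001], [-0.001, 0.004, -1.0]]
wrist_force: [0.6, -0.5, 0.4]
gripper_width: 0.0279
grasp_force: 0.0
```

Run:
```python
from h import *
c=camera_model("wrist");im=snapshot("wrist");np.save("w4.npy",im)
import pickle;pickle.dump(c,open("w4.pkl","wb"))
rel([.5495,.087,.27],1.722)
for p in [(.5495,.087,.095)]: print(proj(c,p))
im2=im[0:270,100:460];cv2.imwrite("pics/c4.png",cv2.resize(im2,(800,600),interpolation=cv2.INTER_CUBIC))
```

```text
tool shift [ 0.039   0.0026 -0.0584] yaw now 1.8249 turn z 0.10289030123128162 q6 -0.23260479230942635 t 13.45 F [ 0.2 -0.9 -0.5]
[257.82131822 143.41039039]
```

View pics/c4.png

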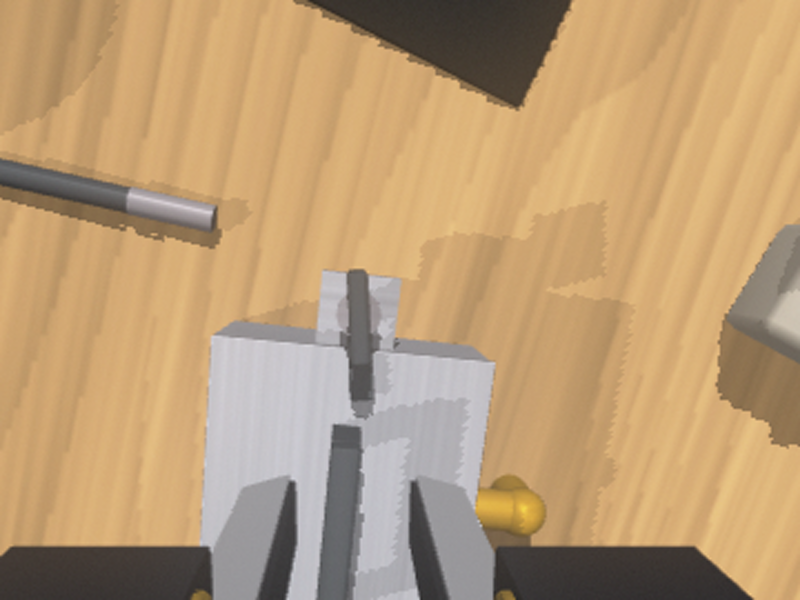

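The left wing runs from (357,272) to (361,365), turned about 0.15 rad from the housing axis. Go to it and grip.

Emit:
{"fn": "jog_arm", "kwargs": {"steps": [0, 0, 0, 0.039, 0.0026, 0, -0.4, 0, 0, -0.045, 0, 0, 0.03, -0.4, 0, 0, 0, 0, 0, 0.03, -0.4, 0, 0, 0, 0, 0, 0.03, -0.4, 0, 0, 0, 0, 0, 0.03, -0.4, 0, 0, 0, 0, 0, 0, -0.4]}}

```text
time_s: 14.05
tool_pos: [0.5474, 0.0848, 0.0864]
eef_rot: [[-0.292, 0.957, -0.007], [0.957, 0.292, -0.001], [0.001, -0.007, -1.0]]
wrist_force: [0.0, 0.4, -0.3]
gripper_width: 0.0283
grasp_force: 0.0
```

Emit:
{"fn": "jog_arm", "kwargs": {"steps": [0, 0, 0, 0, 0, 0, -1, 0, 0, 0, 0, 0, 0, -1, 0, 0, 0, 0, 0, 0, -1, 0, 0, 0, 0, 0, 0, -1], "force": 20}}

```text
time_s: 14.45
tool_pos: [0.5505, 0.0861, 0.092]
eef_rot: [[-0.293, 0.956, 0.004], [0.956, 0.293, 0.0], [-0.001, 0.004, -1.0]]
wrist_force: [4.7, 0.3, 2.5]
gripper_width: 0.0078
grasp_force: 20.0
```

Emit:
{"fn": "jog_arm", "kwargs": {"steps": [0, 0, -0.12, 0, 0.0005, 0, -1, 0, 0, -0.14, 0, 0, 0, -1, 0, 0, -0.14, 0, 0, 0, -1, 0, 0, -0.14, 0, 0, 0, -1, 0, 0, -0.14, 0, 0, 0, -1]}}

```text
time_s: 14.95
tool_pos: [0.5509, 0.0863, 0.092]
eef_rot: [[-0.832, 0.555, 0.004], [0.555, 0.832, 0.0], [-0.003, 0.002, -1.0]]
wrist_force: [4.4, 1.0, 3.3]
gripper_width: 0.0077
grasp_force: 20.0
```

Emit:
{"fn": "jog_arm", "kwargs": {"steps": [0, 0, -0.14, 0, 0, 0, -1, 0, 0, -0.14, 0, 0, 0, -1, 0, 0, -0.14, 0, 0, 0, -1, 0, 0, -0.14, 0, 0, 0, -1, 0, 0, -0.12, 0, 0, 0, -1, 0, 0, 0, 0, 0, 0, -1]}}

```text
time_s: 15.55
tool_pos: [0.5509, 0.0867, 0.092]
eef_rot: [[-0.996, -0.091, 0.004], [-0.091, 0.996, 0.001], [-0.004, 0.001, -1.0]]
wrist_force: [4.2, 3.2, 3.8]
gripper_width: 0.0078
grasp_force: 20.0
```

Emit:
{"fn": "jog_arm", "kwargs": {"steps": [0, 0, 0, 0, 0, 0, -0.45, 0, 0, 0, 0, 0, 0, -0.45, 0, 0, 0, 0, 0, 0, -0.45, 0, 0, 0, 0, 0, -0.03, -0.45, 0, 0, 0, 0, 0, -0.04, -0.4, 0, 0, 0, 0, 0, -0.04, -0.4]}}

```text
time_s: 16.15
tool_pos: [0.5493, 0.0861, 0.2016]
eef_rot: [[-0.996, -0.086, -0.001], [-0.086, 0.996, -0.0], [0.001, -0.0, -1.0]]
wrist_force: [0.3, -0.2, -0.2]
gripper_width: 0.0281
grasp_force: 0.0
```

Emit:
{"fn": "jog_arm", "kwargs": {"steps": [0, 0, 0.14, 0, 0, 0, -0.15, 0, 0, 0.14, 0, 0, 0, -0.15, 0, 0, 0.14, 0, 0, 0, -0.15, 0, 0, 0.14, 0, 0, 0, -0.15, 0, 0, 0.14, 0, 0, 0, -0.15, 0, 0, 0.14, 0, 0, 0, -0.15, 0, 0, 0.14, 0, 0, 0, -0.15, 0, 0, 0.14, 0, 0, 0, -0.15, 0, 0, 0.14, 0, 0, 0, -0.15, 0, 0, 0.14, 0, 0, 0, -0.15]}}

```text
time_s: 17.15
tool_pos: [0.5496, 0.0862, 0.2003]
eef_rot: [[-0.248, 0.969, -0.001], [0.969, 0.248, -0.0], [0.0, -0.001, -1.0]]
wrist_force: [1.4, -0.7, -0.5]
gripper_width: 0.0399
grasp_force: 0.0
```

Emit:
{"fn": "jog_arm", "kwargs": {"steps": [0, 0, 0.114, 0, 0, 0, -0.15, 0, 0, 0, -0.045, 0.001, 0, -0.15, 0, 0, 0, -0.045, 0.001, 0, -0.15, 0, 0, 0, 0, 0, 0, -0.15]}}

```text
time_s: 17.55
tool_pos: [0.5647, -0.0066, 0.2002]
eef_rot: [[-0.138, 0.99, -0.001], [0.99, 0.138, -0.001], [-0.001, -0.001, -1.0]]
wrist_force: [-0.8, 0.6, -0.1]
gripper_width: 0.04
grasp_force: 0.0
```

Run:
```python
from h import *
c=camera_model("wrist");im=snapshot("wrist");np.save("w5.npy",im)
rel([.5638,-.0027,.089],1.713)
g=im.max(2).astype(int)
a,b=proj(c,(.5638-.14*.03+.14*0,-.0027+.03,.103)),proj(c,(.5638,-.0027,.103));print(a,b)
for r in range(int(a[1])-10,min(int(a[1])+40,250),6): print(r,g[r,235:285:2])
```

```text
tool shift [ 0.0019 -0.0004  0.1112] yaw now 1.7104 turn z -0.0025844563595978087 q6 -0.2125039186023899 t 17.6 F [-0.7  0.7  0.5]
[255.33508218 150.62545704] [255.41125258 188.65576051]
140 [208 204 200 200 202 201 199 196 105 108 110 112 111 110 108 122 182 185
 196 184 200 201 199 201 200]
146 [207 205 200 199 203 203 199 195 103 107 110 112 110 108 108  97 148 201
 201 200 199 201 198 202 202]
152 [207 204 199 199 202 202 199 202 100 109 111 111 109 108 107  96 146 200
 200 201 198 201 198 200 200]
158 [208 206 202 199 202 203 200 202  99 109 110 111 109 110 109  99 130 149
 200 201 196 199 199 201 201]
164 [206 204 200 198 199 202 200 201 112 109 110 112 111 110 107  96 131 149
 199 200 197 198 199 201 202]
170 [205 206 200 199 198 201 199 199 132 108 109 111 112 111 107  98 131 147
 198 199 197 198 199 198 200]
176 [203 206 199 197 199 202 200 199 134 106 109 110 110 108 106  98 131 132
 147 198 196 198 198 198 200]
182 [201 204 199 198 199 201 199 199 158 107 108 110 112 110 108  95 131 131
 146 199 196 198 198 198 200]
188 [199 205 199 198 198 200 198 199 157 106 109 109 109 110 108  97 130 131
 145 198 196 196 199 197 200]
```

Emit:
{"fn": "jog_arm", "kwargs": {"steps": [0, 0, 0, 0.002, 0, 0.035, -0.15, 0, 0, 0, 0, 0, 0.035, -0.15, 0, 0, 0, 0, 0, 0.03, -0.15, 0, 0, 0, 0, 0, 0.01, -0.15, 0, 0, 0, 0, 0, 0, -1, 0, 0, 0, 0, 0, 0, -1, 0, 0, 0, 0, 0, 0, -1, 0, 0, 0, 0, 0, 0, -1, 0, 0, 0, 0, 0, 0, -1], "force": 40}}

```text
time_s: 18.5
tool_pos: [0.5647, -0.0005, 0.0917]
eef_rot: [[-0.143, 0.99, 0.002], [0.99, 0.143, -0.0], [-0.0, 0.002, -1.0]]
wrist_force: [-2.0, 0.2, 7.4]
gripper_width: 0.0115
grasp_force: 40.0
```

Emit:
{"fn": "jog_arm", "kwargs": {"steps": [0, 0, 0, 0, 0, -0.005, -1, 0, 0, 0, 0, 0, -0.01, -1, 0, 0, 0, 0, 0, -0.015, -1, 0, 0, 0, 0, 0, -0.02, -1, 0, 0, 0, 0, 0, -0.03, -1, 0, 0, 0, 0, 0, -0.03, -1, 0, 0, 0, 0, 0, -0.02, -1, 0, 0, 0, 0, 0, 0, -1]}}

```text
time_s: 19.3
tool_pos: [0.5651, -0.0006, 0.2237]
eef_rot: [[-0.142, 0.99, 0.005], [0.99, 0.142, -0.0], [-0.001, 0.005, -1.0]]
wrist_force: [0.6, 0.4, -3.6]
gripper_width: 0.0115
grasp_force: 40.0
```

Run:
```python
from h import *
c=camera_model("top");im=snapshot("top");cv2.imwrite("pics/t3.png",im)
g=im.max(2);m=np.zeros(g.shape,np.uint8);m[140:245,95:200]=g[140:245,95:200]<60
def mat(mm,c):
    q=cv2.findContours(mm,cv2.RETR_EXTERNAL,cv2.CHAIN_APPROX_NONE)[0];q=max(q,key=cv2.contourArea)
    P=np.array([plane(c,x,.004)[:2] for x in q[:,0]],np.float32)
    return cv2.minAreaRect(P)
print(mat(m,c))
s=camera_model("scene");im=snapshot("scene");g=im.max(2);m=np.zeros(g.shape,np.uint8);m[200:300,310:440]=g[200:300,310:440]<45
print(mat(m,s))
w=camera_model("wrist");print("mat centre in wrist px",proj(w,(.513,.322,.004)))
rel([.513,.322,.2],1.713)
```

```text
((0.511823296546936, 0.3199310600757599), (0.2162034511566162, 0.21523596346378326), 79.6174087524414)
((0.5154692530632019, 0.3194279670715332), (0.21682211756706238, 0.21803636848926544), 79.59992218017578)
mat centre in wrist px [ 251.56684889 -181.76895641]
tool shift [ 0.3266 -0.0045  0.02  ] yaw now 1.7137 turn z 0.0006913946716431418 q6 -0.20888792804000503 t 19.4 F [ 0.2  0.5 -3.8]
```

Emit:
{"fn": "jog_arm", "kwargs": {"steps": [0, 0, 0, 0.02, 0, 0, -1, 0, 0, 0, 0.036, -0.0005, 0, -1, 0, 0, 0, 0.038, -0.0005, 0, -1, 0, 0, 0, 0.038, -0.0005, 0, -1, 0, 0, 0, 0.038, -0.0005, 0, -1, 0, 0, 0, 0.038, -0.0005, 0, -1, 0, 0, 0, 0.038, -0.0005, 0, -1, 0, 0, 0, 0.038, -0.0005, 0, -1, 0, 0, 0, 0.026, -0.0005, 0, -1, 0, 0, 0, 0.014, 0, 0, -1]}}

```text
time_s: 20.4
tool_pos: [0.513, 0.3212, 0.2185]
eef_rot: [[-0.144, 0.99, -0.003], [0.99, 0.144, -0.001], [-0.001, -0.003, -1.0]]
wrist_force: [0.7, -1.3, -4.3]
gripper_width: 0.0115
grasp_force: 40.0
```

Emit:
{"fn": "jog_arm", "kwargs": {"steps": [0, 0, 0.1, 0, 0, 0, -1, 0, 0, 0.12, 0, 0, 0, -1, 0, 0, 0.1, 0, 0, 0, -1, 0, 0, 0, 0, 0, 0.02, -1, 0, 0, 0, 0, 0, 0.04, -1, 0, 0, 0, 0, 0, 0.04, -1, 0, 0, 0, 0, 0, 0.03, -1, 0, 0, 0, 0, 0, 0.02, -1, 0, 0, 0, 0, 0, 0, -1]}}

```text
time_s: 21.3
tool_pos: [0.5126, 0.3179, 0.0666]
eef_rot: [[0.177, 0.984, -0.006], [0.984, -0.177, -0.003], [-0.004, -0.005, -1.0]]
wrist_force: [-0.3, -0.7, -3.8]
gripper_width: 0.0113
grasp_force: 40.0
```

Run:
```python
from h import *
rel([.5135,.3197,.0417],np.radians(79.6)); print(state()['tool_pos'])
```

```text
tool shift [0.002  0.0007 0.0249] yaw now 1.3932 turn z 0.003869800662802181 q6 0.6722581193183688 t 21.3 F [-0.3 -0.7 -3.8]
[0.51257651 0.31792227 0.06659463]
```

Emit:
{"fn": "jog_arm", "kwargs": {"steps": [0, 0, 0, 0.002, 0, 0.008, -1, 0, 0, 0, 0, 0, 0.006, -1, 0, 0, 0, 0, 0, 0.004, -1, 0, 0, 0, 0, 0, 0.002, -1, 0, 0, 0, 0, 0, 0, -1, 0, 0, 0, 0, 0, 0, -1]}}

```text
time_s: 21.9
tool_pos: [0.5146, 0.3216, 0.0508]
eef_rot: [[0.176, 0.984, 0.0], [0.984, -0.176, 0.0], [0.0, 0.0, -1.0]]
wrist_force: [0.5, -0.3, -4.3]
gripper_width: 0.0115
grasp_force: 40.0
```

Emit:
{"fn": "jog_arm", "kwargs": {"steps": [0, 0, 0, 0, 0, 0.001, -1, 0, 0, 0, 0, 0, 0.001, -1, 0, 0, 0, 0, 0, 0, -1]}}

```text
time_s: 22.2
tool_pos: [0.5144, 0.3215, 0.0484]
eef_rot: [[0.176, 0.984, -0.0], [0.984, -0.176, -0.0], [-0.0, -0.0, -1.0]]
wrist_force: [-0.3, -0.4, -4.6]
gripper_width: 0.0117
grasp_force: 40.0
```

Emit:
{"fn": "jog_arm", "kwargs": {"steps": [0, 0, 0, 0, -0.0005, 0.001, -1, 0, 0, 0, 0, 0, 0.001, -1, 0, 0, 0, 0, 0, 0.001, -1, 0, 0, 0, 0, 0, 0.001, -1, 0, 0, 0, 0, 0, 0, -1]}}

```text
time_s: 22.7
tool_pos: [0.5139, 0.3216, 0.0443]
eef_rot: [[0.176, 0.984, -0.0], [0.984, -0.176, -0.0], [-0.0, -0.0, -1.0]]
wrist_force: [0.6, 0.2, -4.2]
gripper_width: 0.0115
grasp_force: 40.0
```

Emit:
{"fn": "jog_arm", "kwargs": {"steps": [0, 0, 0, 0, 0, 0.001, -1, 0, 0, 0, 0, 0, 0.001, -1, 0, 0, 0, 0, 0, 0, -1]}}

```text
time_s: 23.0
tool_pos: [0.5139, 0.3216, 0.0423]
eef_rot: [[0.176, 0.984, -0.0], [0.984, -0.176, -0.0], [-0.0, -0.0, -1.0]]
wrist_force: [0.0, -0.3, -4.0]
gripper_width: 0.0114
grasp_force: 40.0
```

Emit:
{"fn": "jog_arm", "kwargs": {"steps": [0, 0, 0, 0, 0, 0.0007, -1, 0, 0, 0, 0, 0, 0.0005, -1, 0, 0, 0, 0, 0, 0, -1]}}

```text
time_s: 23.3
tool_pos: [0.514, 0.3217, 0.0418]
eef_rot: [[0.176, 0.984, 0.0], [0.984, -0.176, 0.0], [0.0, 0.0, -1.0]]
wrist_force: [-4.0, -3.0, 4.2]
gripper_width: 0.0115
grasp_force: 40.0
```

Contact: Fz went from -4 to +4 N at the expected height. Release and rise.

Emit:
{"fn": "jog_arm", "kwargs": {"steps": [0, 0, 0, 0, 0, 0, -0.3, 0, 0, 0, 0, 0, 0, -0.3, 0, 0, 0, 0, 0, 0, -0.15, 0, 0, 0, 0, 0, 0, -0.15, 0, 0, 0, 0, 0, -0.02, -0.15, 0, 0, 0, 0, 0, -0.04, -0.15, 0, 0, 0, 0, 0, -0.04, -0.15, 0, 0, 0, 0, 0, -0.04, -0.15]}}

```text
time_s: 24.1
tool_pos: [0.5138, 0.3215, 0.1828]
eef_rot: [[0.176, 0.984, -0.0], [0.984, -0.176, -0.0], [-0.0, -0.0, -1.0]]
wrist_force: [0.1, -0.1, 1.1]
gripper_width: 0.0402
grasp_force: 0.0
```

Emit:
{"fn": "jog_arm", "kwargs": {"steps": [0, 0, 0, 0, -0.04, -0.03, -0.15, 0, 0, 0, 0, -0.04, 0, -0.15, 0, 0, 0, 0, -0.04, 0, -0.15, 0, 0, 0, 0, -0.04, 0, -0.15, 0, 0, 0, 0, 0, 0, -0.15]}}

```text
time_s: 24.6
tool_pos: [0.3534, 0.3505, 0.2118]
eef_rot: [[0.173, 0.985, 0.0], [0.985, -0.173, 0.001], [0.001, 0.0, -1.0]]
wrist_force: [0.2, 0.8, 0.3]
gripper_width: 0.0397
grasp_force: 0.0
```

Run:
```python
from h import *
c=camera_model("top");im=snapshot("top");s=snapshot("scene")
o=np.zeros((600,800,3),np.uint8)
o[:300]=cv2.resize(im[130:250,90:410],(800,300),interpolation=cv2.INTER_CUBIC)
o[300:]=cv2.resize(s[150:300,110:510],(800,300),interpolation=cv2.INTER_CUBIC)
cv2.imwrite("pics/final.png",o)
g=im.min(2);m=np.zeros(g.shape,np.uint8);m[140:245,95:200]=g[140:245,95:200]>120
for st,ce,b in blobs(im,m,300):
    P=np.array([plane(c,x[::-1],.015)[:2] for x in np.argwhere(b)],np.float32);print(st,cv2.minAreaRect(P))
print(state()['tool_pos'],state()['wrist_force'],state()['time_s'])
```

```text
[ 116  165   62   52 1871] ((0.5128791928291321, 0.3208130896091461), (0.1495995819568634, 0.12117401510477066), 80.2328872680664)
[0.35636389 0.35004884 0.21169536] [ 0.02689278 -0.50859506  1.23679527] 24.7
```

View pics/final.png

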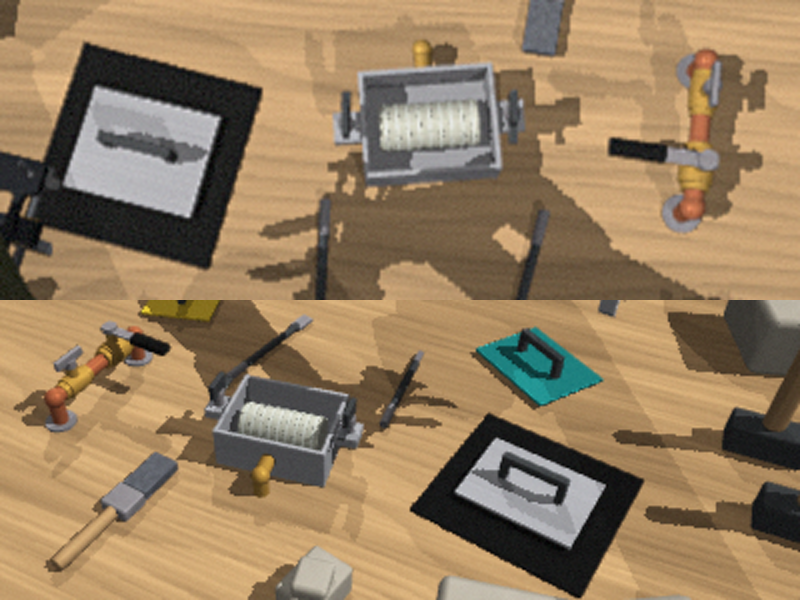

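The picture shows the cover handle-up in the middle of the mat at (150,150). Both clamps are turned off at (345,118) and (515,110), and the lever at (640,150) is square to the pipe. The bystanders are in place.

```bash
python3 -c "
from cell import close_job
print(close_job())"
```

```text
the job is handed in; nothing more can be done
None
```

The job is done and handed in: the main valve is shut at its end stop, both clamps are turned off the cover, and the cover sits handle up within about 2 mm of the mat's middle, with nothing else disturbed (about 25 s of the 72 s used).

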